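# Clear the tin, release the gauge pen and hold its gate wide

## Task

I need to lift the pressure gauge out of its steel pen, but a square tin has fallen over in front of the gate: first stand the tin upright, wholly on the round rubber mat, and let go of it. Then squeeze together the two ears of the catch by the gate's handle post, next those of the catch by the hinge, and swing the gate open by its post, past the detent, until it stands about square to the pen's front. Finish while still holding the gate there, because it springs back if let go; leave the gauge and the other things on the shelf where they are.

Things in the scene. Friction and masses are not known exactly. Their poses are not given: they have to be found in the camera images.
- tin: square sheet-metal tin with a round screw cap, lying on its side at the start: body 46 x 46 x 85 mm, cap 28 mm in diameter and 15 mm tall on top (100 mm in all), 0.16 kg. Origin: centre of its bottom; own +z points from the bottom to the cap. Lying, its axis is 23 mm above the shelf.
- mat: flat round black rubber mat, 110 mm in diameter, 3 mm thick, fixed to the shelf. Origin: centre of its underside, on the shelf (its upper side is 3 mm above).
- pen: fixed, open-topped steel pen for a gauge, 280 mm wide (its y), about 155 mm deep (its x), walls 100 mm high. Origin: centre of its underside on the shelf; its -x side is the front, with the gate, 70 mm in front of the origin. A header bar 30 mm deep (x) spans the front above the gate; its top is 125 mm above the shelf and carries both catches. The ears are the tallest parts (160 mm).
- catch1_mid (a point): midpoint between the two ears of the first catch, the one nearer the gate's free end and handle post; 145 mm above the shelf. The ears are two upright steel tabs on top of the header bar, side by side along the pen's y, each 24 mm (pen's x) by 10 mm (pen's y), from 125 to 160 mm above the shelf; 48 mm over both outer faces when out, 28 mm when squeezed fully together. The point does not move.
- catch1 (a joint): travel of each ear of the first catch towards the middle, m: 0 out (locked), 0.010 fully squeezed. The two ears are linked and move equally; friction of about 4 N; they stay where they are left. While out, its blade bars the gate.
- catch2_mid (a point): midpoint between the two ears of the second catch, nearer the gate's hinge, 85 mm from the first along the pen's +y; otherwise exactly like the first.
- catch2 (a joint): travel of each ear of the second catch, as for catch1.
- gate (a joint): angle of the gate, rad: 0 shut, opening towards the pen's front (-x side), stop at 1.75. Clockwise from above. A spring pulls it shut (about 0.08 N m shut, 0.3 N m at 1.5). A sprung detent must be overcome at about 0.5 to 0.7 rad (up to about 1 N m, that is 6 N at the post); let go beyond it, the gate falls back to rest on the detent at about 0.9 to 1.0.
- gate_post (a point): point on the axis of the gate's handle post, 140 mm above the shelf; moves with the gate. The post is a plain round upright steel pin, 16 mm in diameter, its top 160 mm above the shelf, free from 95 mm up; an arm below it joins it to the gate, 50 mm in front of the gate and 155 mm from the hinge along it.
- gate_hinge (a point): point on the gate's upright hinge axis, 140 mm above the shelf, at the pen's left front (+y side). The gate is 190 mm long from here and reaches to 96 mm above the shelf.
- gauge: glass-domed pressure gauge with a chipped black bezel, 90 mm in diameter, 43 mm high, lying face up in the pen. Origin: centre of its underside. Leave it.
- seat_a: bronze valve seat, 52 mm in diameter, 24 mm high, on the shelf to the right of the pen. Origin: centre of its underside. Leave it.
- seat_b: the other bronze valve seat, same size, to the left of the pen. Leave it.
- mount: steel gauge dial mount: foot 68 mm in diameter, 50 mm high, to the left. Origin: centre of its underside. Leave it.
- spacer: green anodized aluminium spacer ring, 40 mm in diameter, 28 mm high, in front of the pen, right of the tin. Origin: centre of its underside. Leave it.
- wrench: steel wrench, 160 mm long, lying to the left of the tin. Origin: about its middle. Leave it.
- oiler: small bottle, 40 mm in diameter, 80 mm high, beyond the mat. Origin: centre of its underside. Leave it.
Mind the look-alikes: they are no part of the job. What is shaped like the tin but pink is not meant. Several things have the shape of the mat; the one meant has the colours described above.

How it is judged:
On the way, in this order (a step that is already met when the one before it is completed fails the run):
1. the tin stands upright on the mat, let go (angle between tin's own z axis and vertical below 0.1 rad and horizontal distance between tin and mat below 0.03 m and z of tin in the frame of mat below 0.007 m and contact force between the fingers and tin below 0.1 N), for 0.2 s.
2. the catch by the handle post is squeezed (value of joint catch1 above 0.0075 m), for 0.1 s.
3. the catch by the hinge is squeezed (value of joint catch2 above 0.0075 m), for 0.1 s.
4. the gate is past its detent (value of joint gate above 1.05 rad), for 0.1 s.
At the end, for the whole second after the job is handed in: The program ends with the fingers holding the gate (contact force over 0.5 N) still, more than 1.3 rad open, both catches still squeezed in (over 6.5 mm), and the tin standing on the mat: upright within 0.1 rad, its middle within 30 mm of the mat's (value of joint gate above 1.3 rad and velocity of joint gate between -0.1 and 0.1 rad/s and contact force between the fingers and gate above 0.5 N and angle between tin's own z axis and vertical below 0.1 rad and horizontal distance between tin and mat below 0.03 m and z of tin in the frame of mat below 0.007 m and value of joint each of catch1, catch2 above 0.0065 m); the arm keeps its last pose, push and grip.
It fails at once if the gauge, a seat, the mount, the spacer, the wrench or the bottle is moved by more than 30 mm (distance of any of gauge, seat_a, seat_b, mount, spacer, wrench, oiler from where it was at the start of the episode above 0.03 m).
It also fails if it takes over 72 s, if anything falls off the work surface, if the arm or the gripper's body presses on something with over 40 N, if the wrist force passes 120 N, or if a joint passes its speed limit or range.

## Robot

A 7-joint arm with a two-finger parallel gripper is mounted at the origin on the work surface. World frame = base frame: x ahead of the robot, y to its left, z up, the work surface at z = 0. Lengths are in m, angles in rad, forces in N, time in s.
With the tool pointing down it reaches from about 0.4 to 0.85 m from the base axis. Payload 10.4 kg.
Tool frame: the origin (TCP) lies on the centre line of the jaws, within the pads' length; the fingertips stand 14 mm ahead of it and the grasp point (between the pads) lies 5 mm behind it (manip.tip_reach is the distance from the TCP to the fingertips, in m); z points along the fingers, y is the line along which they close (so a half turn about z gives the same grasp; the last joint's range is limited). The gripper opens to 85 mm and grips with 20 to 120 N. Pads are 22 mm wide; open, the fingers measure 114 mm over their backs; the gripper's body (76 mm by 85 mm) begins 54 mm behind the grasp point. The pads swing forward as they close: fully open they stand 13 mm farther back than shut.
Start: joints at [-1.244, 0.332, -0.065, 1.46, 0.022, 1.35, -0.088], TCP at [0.214, 0.587, 0.245] pointing down, gripper open.
Joint ranges: [-2.6, 2.6], [-0.5, 2.12], [-1.47, 1.34], [0.16, 2.42], [-1.27, 4.41], [0.06, 2.06], [-2.6, 2.6]. Speed limits (rad/s): [2.22, 2.22, 2.79, 2.79, 3.14, 3.14, 3.14].

## Interface

Orientations are given as a unit quaternion [x, y, z, w].
In Python, from workcell import manip gives the robot as it stands.
- The arm moves only by the shell command python3 -m pendant 'ROWS' [FORCE]. ROWS is JSON, a list of rows, each a list of 7 numbers: the shift along the tool's x, y, z in units of 50 mm (1.0 is 50 mm), then the turn, a rotation vector about the tool's x, y, z in units of 8 degrees (1.0 is 8 degrees), then the opening, from -1 (shut) to 1 (fully open), so that 0 is half open. In form: [[dx, dy, dz, ax, ay, az, jaw], ...]. A call has exactly 10 rows; each row is the pose to reach, as a shift and turn from the pose commanded when the call began, along the tool's axes at that moment; what a row does not reach only later rows make up. A row lasts 1/8 s, in which the tool goes at most 62.5 mm and 10.7 degrees, less where a joint would pass 70% of its speed; a pose out of reach is approached as far as the arm can. A call with a gripper value outside its range is refused whole. The fingers move at their own pace and stop on an object; FORCE is the grip in N (left out, the last holds). Time passes only in rows, so rows that repeat a pose let the fingers close, or fill a call up. It gives the time, the measured TCP pose, the force, the opening and the grip force at its end, in the units of the state.
- manip.get_obs(): the state, without advancing time (a new reading comes with each control period).
- manip.camera(name): name is "side" or "top"; returns (picture, depth): 384x512x3 uint8, red, green, blue; 384x512 float32, m along the optical axis (not along the pixel's ray), 0 where there is no reading.
- manip.get_calibration(name): a dict with "fx", "fy", "cx", "cy" (pixels), "D" ([k1, k2, p1, p2, k3] as OpenCV has them; the pictures are not rectified), "xyz" and "orientation" of the camera in the world. Camera axes: x right, y up, looking along -z (the intrinsics and any distortion apply to the point x, -y, -z); pixel columns grow to the right and rows downward; lengths in m; the calibration is good to about 2 mm. A picture is of the moment at which its call begins. get_calibration takes no time and is no camera call.
- manip.hand_in(): hands the job in; it is judged then, once.
Trained networks look in the newest picture that a camera, given by its name, has taken for a name from the list of things; names that differ only in an ending like _2 or _b are one class to them, and where a whole thing is asked for, a point or a joint stands for the part that bears it (a point fixed in the world has none). Each returns a list of dicts, best first, with "p" (0 to 1); they miss things now and then, are a little off and sometimes report something else, mostly with a low value. They report only what shows in the picture. A call takes as long as a camera call. They do not tell look-alikes from the thing itself.
- manip.find_in(thing, camera): "box" ([left, top, right, bottom] in pixels, round what is visible of it).
- manip.trace(thing, camera): "pixels" (384x512 bool, what is visible of it) and "box" ([left, top, right, bottom] in pixels, round what is visible of it).
- manip.tip_of(thing, camera): "pixel" ([column, row] in pixels: a listed point, or the origin of a listed thing).
The state is a dict: "clock": time; "joint_pos": joint angles; "joint_velocities": joint speeds; "tau": joint torques, N m; "position": TCP position; "ee_rot": TCP orientation; "ft_force": force on the tool from outside, world axes, zero at the start; "torque": the same for the moment, N m; "grip_width": opening from 0.0 (shut) to 1.0 (fully open); "grasp_force": force on a finger pad.
Only numpy, scipy, OpenCV 4.12 (cv2) and the standard library are available. Lean on these libraries where they do the work, as an engineer would, in place of code of your own. Each camera call takes 0.05 s, during which the arm holds its last target. There are 200 camera calls.

## Working session

There is one attempt and no reset: what is moved stays moved. The work goes in short steps, Python scripts to look and compute and a shell command to move; the robot and the scene stay as the last step left them, time stands still between calls to the robot, and variables do not carry over. Pictures are saved under pics/ and viewed, at most 10 in all, crops included, and the job is handed in when it is done.

```bash
mkdir -p pics; ls
cat > h.py <<'E'
import numpy as np, cv2
from scipy.spatial.transform import Rotation as R
from workcell import manip
def unproj(cam,px,depth=None,z=None):
    c=manip.get_calibration(cam); K=np.array([[c['fx'],0,c['cx']],[0,c['fy'],c['cy']],[0,0,1]])
    p=np.asarray(px,float).reshape(-1,1,2); u=cv2.undistortPoints(p,K,np.array(c['D'],float)).reshape(-1,2)
    d=np.c_[u[:,0],-u[:,1],-np.ones(len(u))]; r=R.from_quat(c['orientation']).apply(d); o=np.array(c['xyz'])
    s=np.asarray(depth).reshape(-1,1) if depth is not None else ((z-o[2])/r[:,2])[:,None]
    return o+r*s
E
python3 - <<'E'
from h import *
for c in('side','top'):
    p,d=manip.camera(c); cv2.imwrite(f'pics/{c}0.png',p[:,:,::-1]); np.save(f'{c}0.npy',d)
    print(c,manip.get_calibration(c))
    for n in('tin','mat','pen','catch1_mid','catch2_mid','gate_post','gate_hinge','gauge','spacer','wrench','oiler'):
        t=manip.tip_of(n,c)
        f=manip.find_in(n,c)
        print(n,[(np.round(x['pixel']).tolist(),round(x['p'],2)) for x in t[:3]],[(np.round(x['box']).tolist(),round(x['p'],2)) for x in f[:3]])
print(manip.get_obs())
E
```

```text
pics
side {'fx': 349.41124674110006, 'fy': 349.41124674110006, 'cx': 256.06751264932217, 'cy': 190.589829299735, 'D': array([-0.02890974,  0.        ,  0.        ,  0.        ,  0.        ]), 'xyz': array([ 0.44752529, -0.7315899 ,  0.85958363]), 'orientation': array([ 0.38056089, -0.03589278, -0.07382229,  0.92110553])}
tin [([210.0, 216.0], 0.94), ([229.0, 191.0], 0.83)] [([189.0, 196.0, 216.0, 220.0], 0.85), ([223.0, 169.0, 235.0, 193.0], 0.62)]
mat [([246.0, 338.0], 0.95), ([186.0, 315.0], 0.72)] [([224.0, 323.0, 270.0, 361.0], 0.94), ([165.0, 296.0, 213.0, 339.0], 0.76)]
pen [([296.0, 186.0], 0.71), ([334.0, 347.0], 0.31)] [([262.0, 132.0, 336.0, 225.0], 0.86)]
catch1_mid [([278.0, 170.0], 0.8), ([238.0, 223.0], 0.47)] [([258.0, 136.0, 332.0, 220.0], 0.57)]
catch2_mid [([273.0, 151.0], 0.75)] [([261.0, 134.0, 330.0, 221.0], 0.76)]
gate_post [([265.0, 172.0], 0.67)] [([262.0, 143.0, 281.0, 204.0], 0.73)]
gate_hinge [([268.0, 136.0], 0.94)] [([263.0, 143.0, 284.0, 203.0], 0.56)]
gauge [([293.0, 176.0], 0.94)] [([283.0, 163.0, 312.0, 190.0], 0.98), ([200.0, 142.0, 243.0, 158.0], 0.
[... 1683 characters left out ...]
nt_pos': array([-1.24356199,  0.332221  , -0.06470559,  1.46010858,  0.02160737,
        1.34989258, -0.08850252]), 'joint_velocities': array([-0.0001747 , -0.00179131,  0.00169975,  0.00024561,  0.00105995,
       -0.00074799, -0.00045977]), 'tau': array([-2.25353006e-04, -6.25221491e+01,  4.89539118e-02, -3.91826069e+01,
        1.64678099e-02,  1.75311434e-03,  1.04238129e-05]), 'position': array([0.21420238, 0.58716702, 0.24532032]), 'ee_rot': array([ 1.74022727e-01,  9.84741636e-01,  3.30853807e-05, -9.48575748e-07]), 'ft_force': array([-0.33722046,  0.33081478, -0.41052552]), 'torque': array([-0.00731316,  0.02792322, -0.04343873]), 'grasp_force': 0.0, 'grip_width': 0.9996270246434825}
```

View both.

Run:
```python
import cv2
a=cv2.imread('pics/top0.png')[110:290,130:400]; cv2.imwrite('pics/t1.png',cv2.resize(a,None,fx=2.9,fy=2.9,interpolation=3))
a=cv2.imread('pics/side0.png')[125:365,155:355]; cv2.imwrite('pics/s1.png',cv2.resize(a,None,fx=2.5,fy=2.5,interpolation=3))
```

```text
(no output)
```

View pics/t1.png

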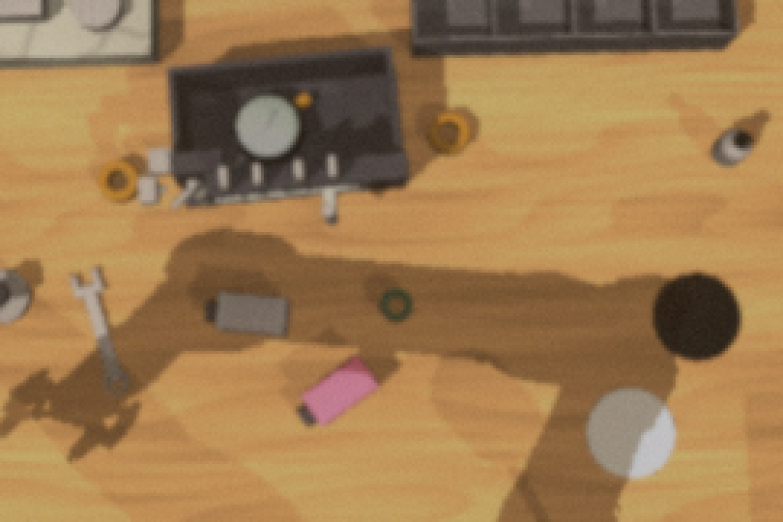

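View pics/s1.png

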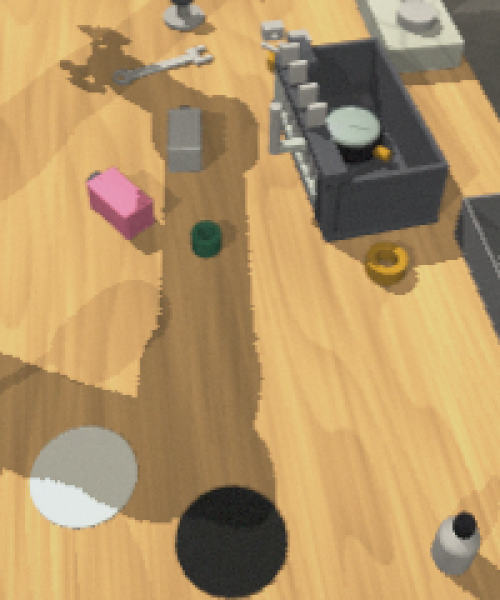

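The top view shows the grey tin at about px (218,218), cap left (+y). The black mat is at (370,219), and the four ears are at px x≈207, 219, 233, 244, y≈169, with the post at (243,182). The pink tin and the white mat are look-alikes. Next I'll measure from the depth.

Run:
```python
from h import *
v,u=np.mgrid[0:384,0:512]
for c in('top','side'):
    d=np.load(f'{c}0.npy'); P=unproj(c,np.c_[u.ravel(),v.ravel()],depth=d.ravel()).reshape(384,512,3); np.save(f'{c}P.npy',P)
    def comp(m,name,mina=4):
        n,l,s,ce=cv2.connectedComponentsWithStats(m.astype(np.uint8))
        for i in range(1,n):
            if s[i,4]>=mina:
                q=P[l==i]; r=cv2.minAreaRect((q[:,:2]*1000).astype(np.float32))
                print(c,name,ce[i].round(),s[i,4],'mean',q.mean(0).round(3),'z',np.percentile(q[:,2],[5,95]).round(3),'rect',np.round(r[0]),np.round(r[1]),round(r[2],1))
    ok=d>0; x,y,z=P[...,0],P[...,1],P[...,2]
    print(c,'table z',np.median(z[ok&(abs(z)<.02)]))
    comp(ok&(z>.143)&(z<.17)&(x>.3)&(x<.7)&(y<.35)&(y>-.2),'tops')
    if c=='top':
        comp(ok&(z>.035)&(z<.055)&(u>190)&(u<275)&(v>200)&(v<260),'tin',20)
        comp(ok&(z>.015)&(z<.033)&(u>250)&(u<280)&(v>200)&(v<225),'spacer',10)
    p=cv2.imread(f'pics/{c}0.png').max(2)
    m=(p<75)&(abs(z)<.012)&ok; m=cv2.morphologyEx(m.astype(np.uint8),cv2.MORPH_OPEN,np.ones((5,5)))
    comp(m,'dark',150)
```

```text
top table z 0.0002719202956676936
top tops [232. 169.] 26 mean [0.656 0.085 0.158] z [0.147 0.164] rect [657.  85.] [23.  9.] 7.6
top tops [244. 168.] 24 mean [0.659 0.047 0.159] z [0.15  0.163] rect [660.  47.] [22. 10.] 7.5
top tops [218. 170.] 21 mean [0.653 0.131 0.158] z [0.155 0.163] rect [653. 131.] [21.  7.] 0.8
top tops [206. 171.] 28 mean [0.651 0.169 0.156] z [0.146 0.162] rect [650. 170.] [22.  9.] 2.3
top tops [242. 183.] 22 mean [0.609 0.053 0.157] z [0.148 0.162] rect [610.  52.] [14. 14.] 48.5
top tin [216. 218.] 315 mean [0.504 0.155 0.046] z [0.04 0.05] rect [504. 159.] [93. 46.] 82.8
top tin [246. 245.] 321 mean [0.41  0.052 0.046] z [0.04  0.051] rect [408.  56.] [46. 98.] 33.9
top spacer [266. 215.] 67 mean [ 0.512 -0.02   0.027] z [0.023 0.032] rect [512. -21.] [35. 36.] 88.3
top dark [249. 152.] 581 mean [0.748 0.036 0.006] z [0.001 0.01 ] rect [752.  36.] [104. 110.] 4.3
top dark [204. 152.] 302 mean [0.751 0.201 0.006] z [0.   0.01] rect [748. 202.] [59. 93.] 86.5
top dark [369. 219.] 628 mean [ 0.49  -0.393  0.003] z [-0.002  0.008] rect [ 491. -393.] [100.  98.] 86.3
side table z 0.0006114861859045639
side tops [271. 144.] 41 mean [0.653 0.166 0.154] z [0.145 0.162] rect [655. 168.] [25. 13.] 9.7
side tops [274. 152.] 45 mean [0.656 0.128 0.153] z [0.144 0.16 ] rect [657. 128.] [12. 23.] 79.1
side tops [279. 161.] 43 mean [0.66  0.08  0.155] z [0.146 0.162] rect [660.  83.] [23. 12.] 4.6
side tops [265. 169.] 33 mean [0.612 0.048 0.155] z [0.145 0.161] rect [611.  49.] [14. 13.] 82.7
side tops [282. 169.] 46 mean [0.662 0.043 0.154] z [0.144 0.162] rect [662.  44.] [22. 10.] 0.3
side dark [247. 341.] 1513 mean [ 0.489 -0.396  0.004] z [0.001 0.006] rect [ 489. -394.] [106. 104.] 77.2
```

```bash
cat >> h.py <<'E'
def to(pos,Rm,show=True):
    o=manip.get_obs(); R0=R.from_quat(o['ee_rot']); t=R0.inv().apply(np.asarray(pos)-o['position'])/.05
    w=(R0.inv()*R.from_matrix(Rm)).as_rotvec()/np.radians(8)
    print('row',np.r_[t,w].round(2).tolist(),'clock',round(o['clock'],2),'pos',o['position'].round(4),'q',o['joint_pos'].round(2),'F',o['ft_force'].round(1),'grip',round(o['grip_width'],3),round(o['grasp_force'],1))
def tool(hdir,tilt,ysign=1):
    """tool z = down tilted by tilt deg toward horizontal angle hdir deg; y_tool = horizontal, z x up * ysign"""
    a=np.radians(hdir);t=np.radians(tilt);h=np.array([np.cos(a),np.sin(a),0])
    z=np.sin(t)*h-np.cos(t)*np.array([0,0,1.]); y=ysign*np.array([np.sin(a),-np.cos(a),0]); return np.c_[np.cross(y,z),y,z]
CAP=np.array([.122,.9925,0]); CAPA=np.degrees(np.arctan2(CAP[1],CAP[0])); G=np.array([.5047,.1645,.027])
RG=tool(CAPA,-30)
E
python3 -c "
from h import *
print(RG.round(2)); to(G-.10*RG[:,2]+[0,0,.03],RG)"
```

```text
[[ 0.11  0.99 -0.06]
 [ 0.86 -0.12 -0.5 ]
 [-0.5   0.   -0.87]]
row [-8.13, -4.98, 2.03, 2.52, -3.16, 9.39] clock 2.3 pos [0.2142 0.5872 0.2453] q [-1.24  0.33 -0.06  1.46  0.02  1.35 -0.09] F [-0.3  0.3 -0.4] grip 1.0 0.0
```

```bash
python3 -m pendant '[[-8.1,-5,2,2.5,-3.2,9.4,1],[-8.1,-5,2,2.5,-3.2,9.4,1],[-8.1,-5,2,2.5,-3.2,9.4,1],[-8.1,-5,2,2.5,-3.2,9.4,1],[-8.1,-5,2,2.5,-3.2,9.4,1],[-8.1,-5,2,2.5,-3.2,9.4,1],[-8.1,-5,2,2.5,-3.2,9.4,1],[-8.1,-5,2,2.5,-3.2,9.4,1],[-8.1,-5,2,2.5,-3.2,9.4,1],[-8.1,-5,2,2.5,-3.2,9.4,1]]' 40
python3 -c "
from h import *
p,d=manip.camera('side'); cv2.imwrite('pics/s2.png',cv2.resize(p[100:260,150:350,::-1],None,fx=3,fy=3))
to(G,RG)"
```

```text
clock: 3.55
position: [0.5087, 0.2143, 0.1452]
ee_rot: [0.724, 0.639, -0.193, 0.174]
ft_force: [0.0, -0.6, -0.0]
grip_width: 1.001
grasp_force: 0.0
row [0.31, 0.04, 2.56, 0.03, 0.01, -0.01] clock 3.6 pos [0.5085 0.2149 0.1454] q [-0.97  0.51  0.37  1.57  0.21  1.45 -0.8 ] F [ 0.1  0.9 -0.1] grip 1.001 0.0
```

View pics/s2.png

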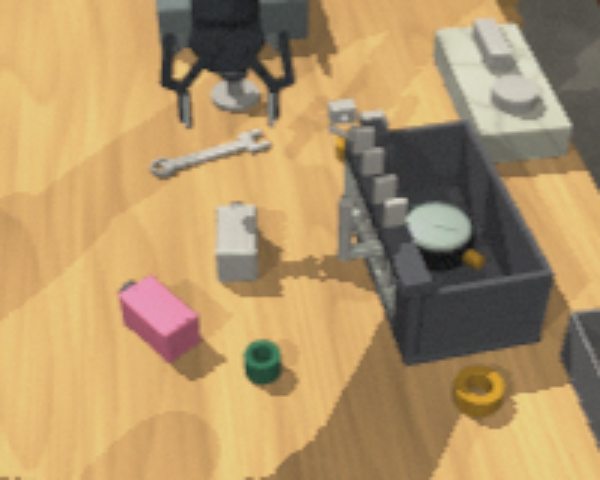

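The hand is tilted as wanted, straddling the tin's axis (crop px ~(230,115), tin at (237,240)). Next I'll descend and close on it.

```bash
python3 -m pendant '[[0.15,0.02,1.2,0,0,0,1],[0.3,0.04,2.2,0,0,0,1],[0.31,0.04,2.56,0,0,0,1],[0.31,0.04,2.56,0,0,0,1],[0.31,0.04,2.56,0,0,0,0],[0.31,0.04,2.56,0,0,0,-0.5],[0.31,0.04,2.56,0,0,0,-0.5],[0.31,0.04,2.56,0,0,0,-0.5],[0.31,0.04,2.56,0,0,0,-0.5],[0.31,0.04,2.56,0,0,0,-0.5]]' 40
python3 -c "
from h import *
to(G+[0,0,.08],RG)"
```

```text
clock: 4.85
position: [0.5061, 0.164, 0.0281]
ee_rot: [0.724, 0.639, -0.192, 0.174]
ft_force: [0.1, 1.5, 6.0]
grip_width: 0.535
grasp_force: 41.2
row [-0.78, -0.02, -1.37, 0.04, 0.0, -0.02] clock 4.85 pos [0.5061 0.164  0.0281] q [-0.91  0.61  0.36  1.72  0.21  1.2  -0.81] F [0.1 1.5 6. ] grip 0.535 41.2
```

```bash
cat >> h.py <<'E'
PSI=-39
RF=tool(PSI,60); MAT=np.array([.490,-.394,.003])
off=RG.T@(np.array([.4982,.1129,.023])-np.array([.5061,.164,.0281]))  # tin bottom in tool frame
def tcp_for_bottom(b,Rm=None): return np.asarray(b)-(RF if Rm is None else Rm)@off
E
python3 -c "
from h import *
print(off,tcp_for_bottom(MAT)); to([.5061,.164,.25],RG);to([.48,-.1,.28],RF);to(tcp_for_bottom(MAT+[0,0,.1]),RF)"
```

```text
[-0.04220801 -0.0016066   0.03025778] [ 0.48502549 -0.39203903  0.05468209]
row [-2.22, 0.03, -3.84, 0.04, 0.0, -0.02] clock 4.85 pos [0.5061 0.164  0.0281] q [-0.91  0.61  0.36  1.72  0.21  1.2  -0.81] F [0.1 1.5 6. ] grip 0.535 41.2
row [-7.11, 0.16, -1.71, -4.18, 6.34, 15.72] clock 4.85 pos [0.5061 0.164  0.0281] q [-0.91  0.61  0.36  1.72  0.21  1.2  -0.81] F [0.1 1.5 6. ] grip 0.535 41.2
row [-10.86, 0.96, 3.36, -4.18, 6.34, 15.72] clock 4.85 pos [0.5061 0.164  0.0281] q [-0.91  0.61  0.36  1.72  0.21  1.2  -0.81] F [0.1 1.5 6. ] grip 0.535 41.2
```

```bash
python3 -m pendant '[[-0.6,0,-1,0,0,0,-0.5],[-1.2,0,-2,0,0,0,-0.5],[-1.8,0,-3.1,0,0,0,-0.5],[-7.1,0.16,-1.7,-4.2,6.3,15.7,-0.5],[-7.1,0.16,-1.7,-4.2,6.3,15.7,-0.5],[-7.1,0.16,-1.7,-4.2,6.3,15.7,-0.5],[-7.1,0.16,-1.7,-4.2,6.3,15.7,-0.5],[-7.1,0.16,-1.7,-4.2,6.3,15.7,-0.5],[-7.1,0.16,-1.7,-4.2,6.3,15.7,-0.5],[-7.1,0.16,-1.7,-4.2,6.3,15.7,-0.5]]' 40
python3 -c "
from h import *
to(tcp_for_bottom(MAT+[0,0,.1]),RF)"
```

```text
clock: 6.1
position: [0.4793, -0.101, 0.2793]
ee_rot: [0.942, 0.172, 0.199, 0.208]
ft_force: [-0.1, 0.2, -1.5]
grip_width: 0.537
grasp_force: 41.9
row [-3.02, 3.85, 4.02, -1.89, 2.91, 7.21] clock 6.1 pos [ 0.4793 -0.101   0.2793] q [-0.71 -0.41  0.43  2.18  0.73  1.06 -1.76] F [-0.1  0.2 -1.5] grip 0.537 41.9
```

```bash
python3 -m pendant '[[-3,3.85,4,-1.9,2.9,7.2,-0.5],[-3,3.85,4,-1.9,2.9,7.2,-0.5],[-3,3.85,4,-1.9,2.9,7.2,-0.5],[-3,3.85,4,-1.9,2.9,7.2,-0.5],[-3,3.85,4,-1.9,2.9,7.2,-0.5],[-3,3.85,4,-1.9,2.9,7.2,-0.5],[-3,3.85,4,-1.9,2.9,7.2,-0.5],[-3,3.85,4,-1.9,2.9,7.2,-0.5],[-3,3.85,4,-1.9,2.9,7.2,-0.5],[-3,3.85,4,-1.9,2.9,7.2,-0.5]]' 40
python3 -c "
from h import *
to(tcp_for_bottom(MAT+[0,0,.1]),RF)
p,d=manip.camera('side'); cv2.imwrite('pics/s3.png',cv2.resize(p[200:384,120:370,::-1],None,fx=3,fy=3))
np.save('side3.npy',d)
"
```

```text
clock: 7.35
position: [0.4791, -0.3815, 0.2231]
ee_rot: [0.86, -0.249, 0.413, 0.168]
ft_force: [10.5, 8.1, 2.0]
grip_width: 0.536
grasp_force: 42.1
row [-0.96, -0.01, 1.0, -0.12, 0.88, 0.8] clock 7.35 pos [ 0.4791 -0.3815  0.2231] q [ 0.95 -0.1  -0.38  2.29  1.05  0.06 -2.6 ] F [10.5  8.1  2. ] grip 0.536 42.1
```

View pics/s3.png

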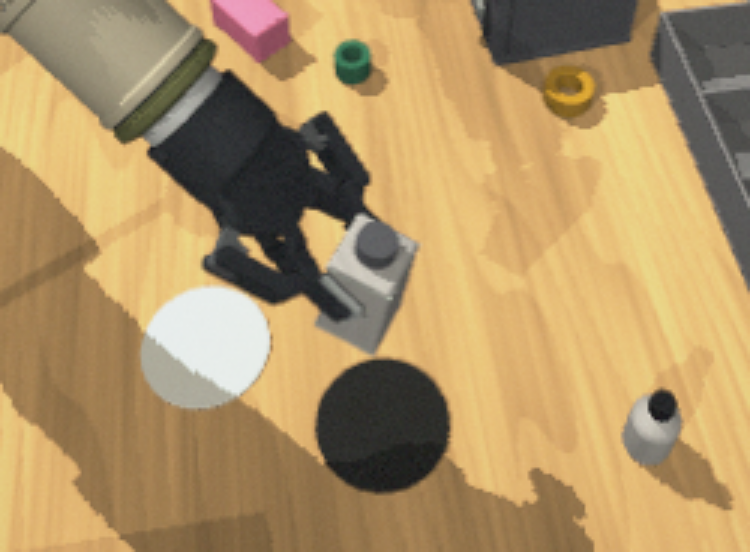

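Outward tilt drives joints 6 and 7 to their limits. I'll go to tool-down and then tilt leftward instead (ψ≈71°), which suits the wrist.

```bash
sed -i 's/^PSI=-39/PSI=71/' h.py; python3 -c "
from h import *
to([.48,-.25,.30],tool(60,0))"
```

```text
row [0.47, -2.15, -2.26, 5.8, -4.47, -10.73] clock 7.4 pos [ 0.4753 -0.387   0.2216] q [ 0.96 -0.1  -0.38  2.28  1.04  0.07 -2.6 ] F [-4.8 -3.5 -3. ] grip 0.535 43.0
```

```bash
python3 -m pendant '[[0.5,-2.1,-2.3,5.8,-4.5,-10.7,-0.5],[0.5,-2.1,-2.3,5.8,-4.5,-10.7,-0.5],[0.5,-2.1,-2.3,5.8,-4.5,-10.7,-0.5],[0.5,-2.1,-2.3,5.8,-4.5,-10.7,-0.5],[0.5,-2.1,-2.3,5.8,-4.5,-10.7,-0.5],[0.5,-2.1,-2.3,5.8,-4.5,-10.7,-0.5],[0.5,-2.1,-2.3,5.8,-4.5,-10.7,-0.5],[0.5,-2.1,-2.3,5.8,-4.5,-10.7,-0.5],[0.5,-2.1,-2.3,5.8,-4.5,-10.7,-0.5],[0.5,-2.1,-2.3,5.8,-4.5,-10.7,-0.5]]' 40
python3 -c "
from h import *
to([.48,-.25,.30],tool(60,0));to(tcp_for_bottom(MAT+[0,0,.12]),RF)
"
```

```text
clock: 8.65
position: [0.4795, -0.2456, 0.3036]
ee_rot: [0.908, 0.413, 0.062, 0.033]
ft_force: [-0.2, -0.6, -1.6]
grip_width: 0.532
grasp_force: 43.0
row [-0.06, 0.06, 0.07, 0.86, -0.53, -1.38] clock 8.65 pos [ 0.4795 -0.2456  0.3036] q [ 0.    0.    0.42  1.73 -0.05  1.28 -0.28] F [-0.2 -0.6 -1.6] grip 0.532 43.0
row [-2.4, 1.88, 2.61, 2.26, 6.95, -2.01] clock 8.65 pos [ 0.4795 -0.2456  0.3036] q [ 0.    0.    0.42  1.73 -0.05  1.28 -0.28] F [-0.2 -0.6 -1.6] grip 0.532 43.0
```

Joints are now central as predicted. Next I'll tilt above the mat.

```bash
python3 -m pendant '[[-2.4,1.9,2.6,2.26,6.95,-2,-0.5],[-2.4,1.9,2.6,2.26,6.95,-2,-0.5],[-2.4,1.9,2.6,2.26,6.95,-2,-0.5],[-2.4,1.9,2.6,2.26,6.95,-2,-0.5],[-2.4,1.9,2.6,2.26,6.95,-2,-0.5],[-2.4,1.9,2.6,2.26,6.95,-2,-0.5],[-2.4,1.9,2.6,2.26,6.95,-2,-0.5],[-2.4,1.9,2.6,2.26,6.95,-2,-0.5],[-2.4,1.9,2.6,2.26,6.95,-2,-0.5],[-2.4,1.9,2.6,2.26,6.95,-2,-0.5]]' 40
python3 -c "
from h import *
to(tcp_for_bottom(MAT+[0,0,.02]),RF)
p,d=manip.camera('side'); cv2.imwrite('pics/s4.png',cv2.resize(p[200:384,120:370,::-1],None,fx=3,fy=3))
np.save('side4.npy',d)
"
```

```text
clock: 9.9
position: [0.4907, -0.3993, 0.1757]
ee_rot: [0.706, 0.502, 0.408, -0.288]
ft_force: [-0.2, 1.6, -1.4]
grip_width: 0.533
grasp_force: 43.1
row [-1.75, -0.02, 1.01, 0.04, 0.0, 0.0] clock 9.9 pos [ 0.4907 -0.3993  0.1757] q [ 0.76  0.87  0.38  1.2  -1.01  1.93  0.85] F [-0.2  1.6 -1.4] grip 0.533 43.1
```

View pics/s4.png

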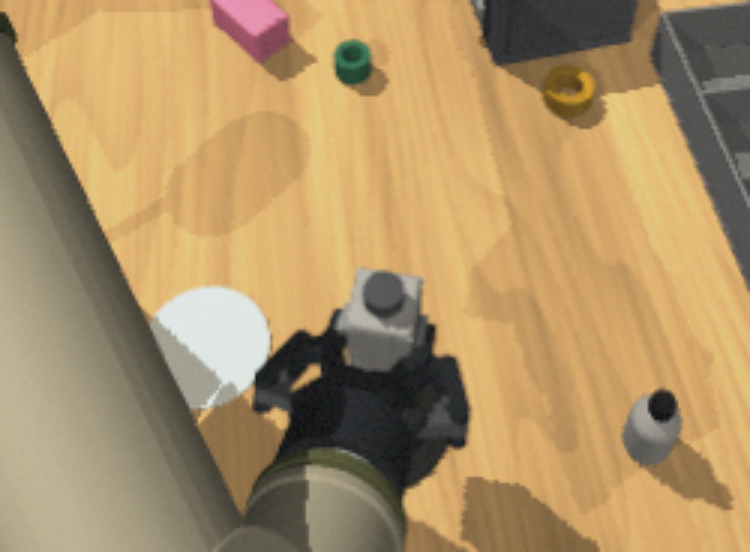

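```bash
python3 -m pendant '[[-0.5,0,0.3,0,0,0,-0.5],[-1,0,0.6,0,0,0,-0.5],[-1.5,0,0.85,0,0,0,-0.5],[-1.75,0,1,0,0,0,-0.5],[-1.75,0,1,0,0,0,-0.5],[-1.75,0,1,0,0,0,-0.5],[-1.75,0,1,0,0,0,-0.5],[-1.75,0,1,0,0,0,-0.5],[-1.75,0,1,0,0,0,-0.5],[-1.75,0,1,0,0,0,-0.5]]' 40
python3 -c "
from h import *
to(tcp_for_bottom(MAT),RF)
print('expected bottom',manip.get_obs()['position']+R.from_quat(manip.get_obs()['ee_rot']).apply(off))
v,u=np.mgrid[0:384,0:512]
for c in('side','top'):
    p,d=manip.camera(c); cv2.imwrite(f'pics/{c}5.png',p[:,:,::-1])
    P=unproj(c,np.c_[u.ravel(),v.ravel()],depth=d.ravel()).reshape(384,512,3)
    x,y,z=P[...,0],P[...,1],P[...,2]; near=(d>0)&(np.hypot(x-.49,y+.394)<.05)
    for lo,hi in((.09,.116),(.116,.135)):
        m=near&(z>lo)&(z<hi); q=P[m]
        if len(q)>4: print(c,lo,len(q),q.mean(0).round(4),np.percentile(q,[3,97],axis=0).round(3).tolist())
    print(c,[(np.round(t['pixel']).tolist(),round(t['p'],2),unproj(c,t['pixel'],z=.023).round(3).tolist()) for t in manip.tip_of('tin',c)])
"
```

```text
clock: 11.2
position: [0.4903, -0.4, 0.0738]
ee_rot: [0.706, 0.501, 0.409, -0.289]
ft_force: [1.0, -1.0, -1.8]
grip_width: 0.532
grasp_force: 43.1
row [-0.33, -0.01, 0.2, 0.04, -0.01, -0.01] clock 11.2 pos [ 0.4903 -0.4     0.0738] q [ 0.77  1.    0.36  1.21 -1.01  1.84  0.95] F [ 1.  -1.  -1.8] grip 0.532 43.1
expected bottom [ 0.49053956 -0.39464743  0.02214166]
side 0.09 440 [ 0.4885 -0.4069  0.1036] [[0.45, -0.435, 0.092], [0.517, -0.374, 0.112]]
side 0.116 135 [ 0.491  -0.3986  0.12  ] [[0.46, -0.431, 0.117], [0.504, -0.384, 0.123]]
side [([249.0, 336.0], 0.88, [[0.494, -0.391, 0.023]]), ([209.0, 214.0], 0.85, [[0.429, 0.01, 0.023]])]
top 0.09 242 [ 0.4879 -0.4013  0.1037] [[0.449, -0.438, 0.091], [0.518, -0.371, 0.115]]
top 0.116 52 [ 0.4922 -0.3963  0.1206] [[0.472, -0.418, 0.117], [0.505, -0.384, 0.125]]
top [([256.0, 236.0], 0.84, [[0.44, 0.017, 0.023]]), ([373.0, 221.0], 0.71, [[0.481, -0.399, 0.023]])]
```

```bash
python3 -m pendant '[[-0.12,0,0.07,0,0,0,-0.5],[-0.24,0,0.14,0,0,0,-0.5],[-0.3,0,0.17,0,0,0,-0.5],[-0.34,0,0.2,0,0,0,-0.5],[-0.34,0,0.2,0,0,0,-0.5],[-0.34,0,0.2,0,0,0,-0.5],[-0.34,0,0.2,0,0,0,0.1],[-0.34,0,0.2,0,0,0,0.3],[-0.34,0,0.2,0,0,0,0.7],[-0.34,0,0.2,0,0,0,0.7]]' 40
python3 -c "
from h import *
to([0,0,0],RF)
p,d=manip.camera('side'); cv2.imwrite('pics/s6.png',cv2.resize(p[200:384,120:370,::-1],None,fx=3,fy=3))
"
```

```text
clock: 12.65
position: [0.4903, -0.3998, 0.0538]
ee_rot: [0.706, 0.501, 0.409, -0.289]
ft_force: [-0.3, 0.5, -1.0]
grip_width: 0.85
grasp_force: 0.0
row [1.22, -11.9, 4.25, 0.04, -0.01, -0.01] clock 12.65 pos [ 0.4903 -0.3998  0.0538] q [ 0.77  1.03  0.36  1.21 -1.01  1.82  0.97] F [-0.3  0.5 -1. ] grip 0.85 0.0
```

View pics/s6.png

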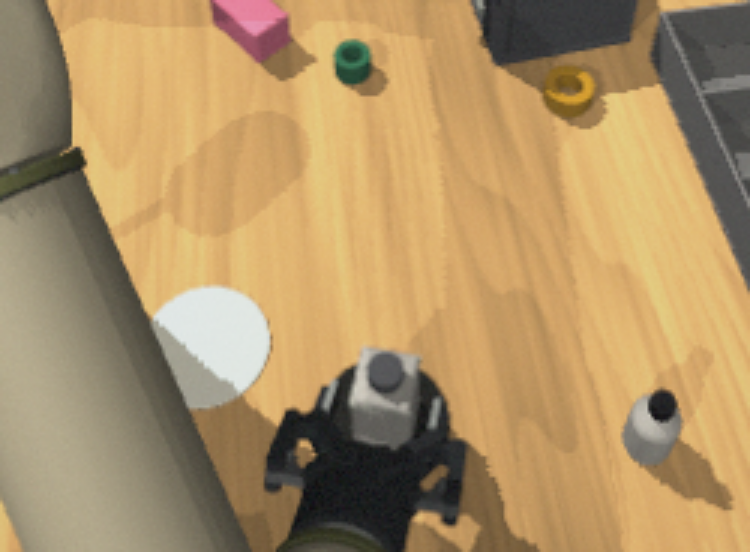

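Tin stands on the mat, centred, and the fingers are open. Next I'll retreat.

```bash
cat >> h.py <<'E'
YAW=4.5; C1=np.array([.659,.065,0]); C2=np.array([.654,.149,0]); RC=tool(180+YAW,0)
E
python3 -m pendant '[[0,0,-0.5,0,0,0,0.7],[0,0,-1,0,0,0,0.7],[0,0,-1.6,0,0,0,0.7],[0,0,-2.2,0,0,0,0.7],[1,0,-3,0,0,0,0.7],[2,0,-4,0,0,0,0.7],[2,0,-4,0,0,0,0.7],[2,0,-4,0,0,0,0.7],[2,0,-4,0,0,0,0.7],[2,0,-4,0,0,0,0.7]]' 40
python3 -c "
from h import *
to([.55,-.15,.28],RC);to(C1+[0,0,.25],RC)
"
```

```text
clock: 13.95
position: [0.4491, -0.5158, 0.2386]
ee_rot: [0.706, 0.5, 0.408, -0.29]
ft_force: [0.5, 0.3, 0.8]
grip_width: 0.85
grasp_force: 0.0
row [4.49, -0.52, 6.15, 7.35, -4.81, -12.72] clock 13.95 pos [ 0.4491 -0.5158  0.2386] q [ 1.15  1.01 -0.14  0.75 -0.71  2.06  0.57] F [0.5 0.3 0.8] grip 0.85 0.0
row [6.35, 0.12, 10.6, 7.35, -4.81, -12.72] clock 13.95 pos [ 0.4491 -0.5158  0.2386] q [ 1.15  1.01 -0.14  0.75 -0.71  2.06  0.57] F [0.5 0.3 0.8] grip 0.85 0.0
```

```bash
python3 -m pendant '[[4.5,-0.5,6.1,7.35,-4.8,-12.7,0.5],[4.5,-0.5,6.1,7.35,-4.8,-12.7,0.5],[4.5,-0.5,6.1,7.35,-4.8,-12.7,0.5],[4.5,-0.5,6.1,7.35,-4.8,-12.7,0.5],[4.5,-0.5,6.1,7.35,-4.8,-12.7,0.5],[4.5,-0.5,6.1,7.35,-4.8,-12.7,0.5],[4.5,-0.5,6.1,7.35,-4.8,-12.7,0.5],[4.5,-0.5,6.1,7.35,-4.8,-12.7,0.5],[4.5,-0.5,6.1,7.35,-4.8,-12.7,0.5],[4.5,-0.5,6.1,7.35,-4.8,-12.7,0.5]]' 40
python3 -c "
from h import *
to(C1+[0,0,.25],RC)
"
```

```text
clock: 15.2
position: [0.55, -0.1525, 0.2824]
ee_rot: [0.075, 0.994, 0.063, -0.045]
ft_force: [0.7, 0.6, -0.2]
grip_width: 0.748
grasp_force: 0.0
row [-1.59, 4.53, 1.04, 0.93, -0.62, -1.63] clock 15.2 pos [ 0.55   -0.1525  0.2824] q [ 0.62  0.32 -0.46  1.44  0.02  1.52  1.59] F [ 0.7  0.6 -0.2] grip 0.748 0.0
```

```bash
python3 -m pendant '[[-1.6,4.5,1,0.93,-0.6,-1.6,0.5],[-1.6,4.5,1,0.93,-0.6,-1.6,0.5],[-1.6,4.5,1,0.93,-0.6,-1.6,0.5],[-1.6,4.5,1,0.93,-0.6,-1.6,0.5],[-1.6,4.5,1,0.93,-0.6,-1.6,0.5],[-1.6,4.5,1,0.93,-0.6,-1.6,0.5],[-1.6,4.5,1,0.93,-0.6,-1.6,0.5],[-1.6,4.5,1,0.93,-0.6,-1.6,0.5],[-1.6,4.5,1,0.93,-0.6,-1.6,0.5],[-1.6,4.5,1,0.93,-0.6,-1.6,0.5]]' 40
python3 -c "
from h import *
p,d=manip.camera('side'); cv2.imwrite('pics/s7.png',cv2.resize(p[80:240,200:360,::-1],None,fx=3.7,fy=3.7))
to(C1+[0,0,.148],RC)
"
```

```text
clock: 16.45
position: [0.6607, 0.0624, 0.2533]
ee_rot: [-0.034, 0.999, 0.001, -0.001]
ft_force: [0.3, 0.3, -0.5]
grip_width: 0.754
grasp_force: 0.0
row [0.03, 0.05, 2.11, 0.02, -0.02, -0.07] clock 16.5 pos [0.6608 0.0625 0.2533] q [ 0.23  0.48 -0.57  1.31  0.25  1.43  1.32] F [-0.2 -0.5  0.1] grip 0.754 0.0
```

View pics/s7.png

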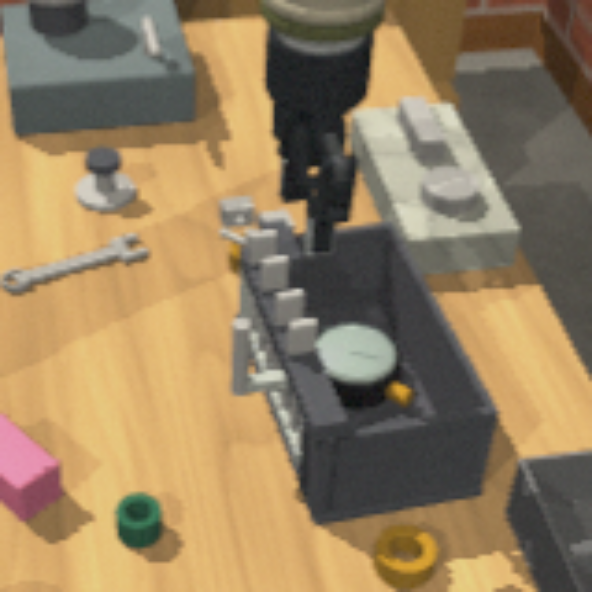

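The jaws hang above catch 1 with the closing line along the ears. Next I'll descend and squeeze.

```bash
python3 -m pendant '[[0.03,0.05,0.8,0,0,0,0.5],[0.03,0.05,1.5,0,0,0,0.5],[0.03,0.05,1.9,0,0,0,0.5],[0.03,0.05,2.1,0,0,0,0.5],[0.03,0.05,2.1,0,0,0,0.5],[0.03,0.05,2.1,0,0,0,-0.6],[0.03,0.05,2.1,0,0,0,-0.6],[0.03,0.05,2.1,0,0,0,-0.6],[0.03,0.05,2.1,0,0,0,-0.6],[0.03,0.05,2.1,0,0,0,-0.6]]' 40
python3 -c "
from h import *
to(C2+[0,0,.148],RC)
"
```

```text
clock: 17.75
position: [0.6598, 0.0651, 0.1501]
ee_rot: [-0.034, 0.999, 0.001, 0.0]
ft_force: [-1.3, -2.2, 7.9]
grip_width: 0.309
grasp_force: 42.4
row [0.0, 1.68, 0.05, 0.02, 0.0, -0.07] clock 17.75 pos [0.6598 0.0651 0.1501] q [ 0.23  0.54 -0.56  1.44  0.29  1.24  1.29] F [-1.3 -2.2  7.9] grip 0.309 42.4
```

```bash
python3 -m pendant '[[0,0,0,0,0,0,0],[0,0,0,0,0,0,0.5],[0,0,0,0,0,0,0.5],[0,0,-0.6,0,0,0,0.5],[0,0,-1.2,0,0,0,0.5],[0,0.9,-1.2,0,0,0,0.5],[0,1.68,-1.2,0,0,0,0.5],[0,1.68,-1.2,0,0,0,0.5],[0,1.68,-1.2,0,0,0,0.5],[0,1.68,-1.2,0,0,0,0.5]]' 40
python3 -c "
from h import *
p,d=manip.camera('side'); 
v,u=np.mgrid[0:384,0:512]
P=unproj('side',np.c_[u.ravel(),v.ravel()],depth=d.ravel()).reshape(384,512,3);x,y,z=P[...,0],P[...,1],P[...,2]
m=(d>0)&(z>.143)&(z<.165)&(x>.58)&(x<.7)&(y<.21)&(y>0)
n,l,s,ce=cv2.connectedComponentsWithStats(m.astype(np.uint8))
for i in range(1,n):
    if s[i,4]>5: print(ce[i].round(),s[i,4],P[l==i].mean(0).round(3))
to(C2+[0,0,.148],RC)
"
```

```text
clock: 19.0
position: [0.6536, 0.1474, 0.2082]
ee_rot: [-0.033, 0.999, 0.001, -0.001]
ft_force: [-0.8, -0.3, -0.1]
grip_width: 0.75
grasp_force: 0.0
[271. 145.] 38 [0.653 0.166 0.154]
[274. 152.] 44 [0.657 0.128 0.154]
[280. 165.] 77 [0.66  0.061 0.155]
[265. 169.] 34 [0.612 0.048 0.155]
row [-0.01, 0.03, 1.21, 0.02, -0.02, -0.08] clock 19.05 pos [0.6536 0.1475 0.2083] q [ 0.12  0.52 -0.59  1.35  0.28  1.36  1.17] F [-0.  -0.2 -0.1] grip 0.747 0.0
```

Catch 1 ears are now merged (squeezed). Next is catch 2.

```bash
python3 -m pendant '[[0,0.03,0.6,0,0,0,0.5],[0,0.03,1,0,0,0,0.5],[0,0.03,1.2,0,0,0,0.5],[0,0.03,1.2,0,0,0,0.5],[0,0.03,1.2,0,0,0,-0.6],[0,0.03,1.2,0,0,0,-0.6],[0,0.03,1.2,0,0,0,-0.6],[0,0.03,1.2,0,0,0,-0.6],[0,0.03,1.2,0,0,0,-0.6],[0,0.03,1.2,0,0,0,-0.6]]' 40
python3 -m pendant '[[0,0,0,0,0,0,0],[0,0,0,0,0,0,0.5],[0,0,0,0,0,0,0.5],[0,0,-0.6,0,0,0,0.5],[0,0,-1.2,0,0,0,0.5],[0,0,-1.6,0,0,0,0.5],[0,0,-1.6,0,0,0,0.5],[0,0,-1.6,0,0,0,0.5],[0,0,-1.6,0,0,0,0.5],[0,0,-1.6,0,0,0,0.5]]' 40
python3 -c "
from h import *
p,d=manip.camera('side'); 
v,u=np.mgrid[0:384,0:512]
P=unproj('side',np.c_[u.ravel(),v.ravel()],depth=d.ravel()).reshape(384,512,3);x,y,z=P[...,0],P[...,1],P[...,2]
m=(d>0)&(z>.143)&(z<.165)&(x>.58)&(x<.7)&(y<.21)&(y>0)
n,l,s,ce=cv2.connectedComponentsWithStats(m.astype(np.uint8))
for i in range(1,n):
    if s[i,4]>5: print(ce[i].round(),s[i,4],P[l==i].mean(0).round(3))
to([.611,.0505,.23],RC)
to([.611,.0505,.23],tool(180+YAW-90,0))
to([.611,.0505,.23],tool(180+YAW-45,0))
"
```

```text
clock: 20.3
position: [0.6539, 0.1499, 0.1501]
ee_rot: [-0.034, 0.999, 0.001, -0.0]
ft_force: [-2.1, -3.8, 7.1]
grip_width: 0.305
grasp_force: 42.4
clock: 21.55
position: [0.6529, 0.1504, 0.2275]
ee_rot: [-0.034, 0.999, 0.001, -0.002]
ft_force: [-0.3, 0.3, 1.4]
grip_width: 0.75
grasp_force: 0.0
[273. 148.] 71 [0.655 0.145 0.155]
[280. 165.] 79 [0.661 0.061 0.155]
[265. 169.] 34 [0.612 0.048 0.155]
row [0.98, -1.93, -0.05, 0.02, -0.02, -0.07] clock 21.6 pos [0.653  0.1504 0.2278] q [ 0.11  0.51 -0.59  1.32  0.27  1.39  1.17] F [ 0.8 -0.1  0.3] grip 0.753 0.0
row [0.98, -1.93, -0.05, -0.0, -0.03, 11.18] clock 21.6 pos [0.653  0.1504 0.2278] q [ 0.11  0.51 -0.59  1.32  0.27  1.39  1.17] F [ 0.8 -0.1  0.3] grip 0.753 0.0
row [0.98, -1.93, -0.05, 0.01, -0.03, 5.55] clock 21.6 pos [0.653  0.1504 0.2278] q [ 0.11  0.51 -0.59  1.32  0.27  1.39  1.17] F [ 0.8 -0.1  0.3] grip 0.753 0.0
```

```bash
cat >> h.py <<'E'
H=np.array([.6485,.2085]); 
def post(th,p0=np.array([.611,.050])):
    c,s=np.cos(th),np.sin(th); return H+np.array([[c,s],[-s,c]])@(p0-H)
RP=tool(180+YAW-45,0)
E
python3 -m pendant '[[0,0,-0.4,0,0,0,0],[1,-1.93,-0.4,0,0,5.55,-0.1],[1,-1.93,-0.05,0,0,5.55,-0.1],[1,-1.93,-0.05,0,0,5.55,-0.1],[1,-1.93,-0.05,0,0,5.55,-0.1],[1,-1.93,-0.05,0,0,5.55,-0.1],[1,-1.93,-0.05,0,0,5.55,-0.1],[1,-1.93,-0.05,0,0,5.55,-0.1],[1,-1.93,-0.05,0,0,5.55,-0.1],[1,-1.93,-0.05,0,0,5.55,-0.1]]' 60
python3 -c "
from h import *
print('hinge px',unproj('side',[268,136],z=.14),unproj('top',[192,170],z=.14),H)
to([.611,.050,.139],RP)
p,d=manip.camera('side'); cv2.imwrite('pics/s8.png',cv2.resize(p[80:240,200:360,::-1],None,fx=3.7,fy=3.7))
"
```

```text
clock: 22.85
position: [0.6099, 0.0508, 0.2307]
ee_rot: [0.345, 0.938, 0.001, -0.002]
ft_force: [0.4, 0.2, -0.3]
grip_width: 0.448
grasp_force: 0.0
hinge px [[0.65607137 0.23215171 0.14      ]] [[0.65926563 0.22003257 0.14      ]] [0.6485 0.2085]
row [-0.03, 0.0, 1.83, 0.0, -0.03, 0.01] clock 22.85 pos [0.6099 0.0508 0.2307] q [ 0.21  0.35 -0.47  1.5   0.16  1.33  0.6 ] F [ 0.4  0.2 -0.3] grip 0.448 0.0
```

View pics/s8.png

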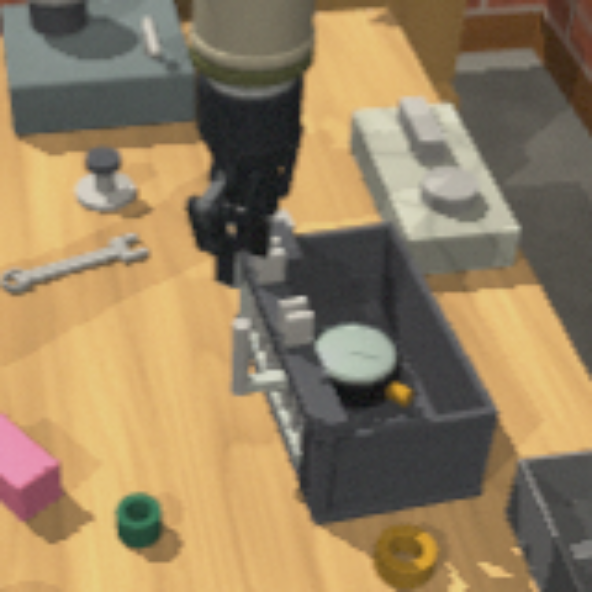

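Both catches are squeezed, and the jaws hang above the post. I'll descend and grip it.

```bash
python3 -m pendant '[[-0.03,0,0.6,0,0,0,-0.1],[-0.03,0,1.2,0,0,0,-0.1],[-0.03,0,1.6,0,0,0,-0.1],[-0.03,0,1.8,0,0,0,-0.1],[-0.03,0,1.8,0,0,0,-0.1],[-0.03,0,1.8,0,0,0,-1],[-0.03,0,1.8,0,0,0,-1],[-0.03,0,1.8,0,0,0,-1],[-0.03,0,1.8,0,0,0,-1],[-0.03,0,1.8,0,0,0,-1]]' 60
python3 -c "
from h import *
to([.611,.050,.139],RP)
for t in np.arange(.1,1.55,.1): 
    q=RP.T@np.r_[post(t)-post(0),0]/.05; print(round(t,1),q[:2].round(2),round(np.degrees(t)/8,2))
"
```

```text
clock: 24.15
position: [0.6116, 0.0507, 0.142]
ee_rot: [0.346, 0.938, 0.001, -0.001]
ft_force: [-0.7, 3.3, 6.5]
grip_width: 0.164
grasp_force: 58.6
row [0.0, -0.02, 0.06, 0.02, -0.02, 0.01] clock 24.15 pos [0.6116 0.0507 0.142 ] q [ 0.2   0.42 -0.46  1.6   0.19  1.17  0.57] F [-0.7  3.3  6.5] grip 0.164 58.6
0.1 [ 0.3  -0.13] 0.72
0.2 [ 0.61 -0.24] 1.43
0.3 [ 0.92 -0.31] 2.15
0.4 [ 1.25 -0.35] 2.86
0.5 [ 1.57 -0.36] 3.58
0.6 [ 1.9  -0.33] 4.3
0.7 [ 2.22 -0.28] 5.01
0.8 [ 2.53 -0.19] 5.73
0.9 [ 2.83 -0.07] 6.45
1.0 [3.12 0.08] 7.16
1.1 [3.4  0.26] 7.88
1.2 [3.65 0.46] 8.59
1.3 [3.88 0.69] 9.31
1.4 [4.09 0.94] 10.03
1.5 [4.27 1.21] 10.74
```

```bash
python3 -m pendant '[[0.15,-0.07,0,0,0,0.36,-1],[0.3,-0.13,0,0,0,0.72,-1],[0.45,-0.19,0,0,0,1.1,-1],[0.61,-0.24,0,0,0,1.43,-1],[0.76,-0.28,0,0,0,1.8,-1],[0.92,-0.31,0,0,0,2.15,-1],[1.08,-0.33,0,0,0,2.5,-1],[1.25,-0.35,0,0,0,2.86,-1],[1.25,-0.35,0,0,0,2.86,-1],[1.25,-0.35,0,0,0,2.86,-1]]' 60
python3 -c "
from h import *
to(np.r_[post(.4),.139],RP); o=manip.get_obs(); print(post(.4),o['torque'])
v=o['position'][:2]-H; print(np.linalg.norm(v), np.linalg.norm(post(0)-H),o['ft_force'])
"
```

```text
clock: 25.4
position: [0.5531, 0.0777, 0.142]
ee_rot: [0.524, 0.852, 0.002, -0.001]
ft_force: [3.2, 4.4, 6.3]
grip_width: 0.17
grasp_force: 59.2
row [-0.0, -0.02, 0.06, 0.02, -0.02, -2.84] clock 25.4 pos [0.5531 0.0777 0.142 ] q [ 0.15  0.3  -0.43  1.75  0.13  1.12  0.14] F [3.2 4.4 6.3] grip 0.17 59.2
[0.55223741 0.07711502] [ 0.77360118 -0.46827119  0.15109341]
0.1618558618693882 0.1628757194918874 [3.18035496 4.44113054 6.28333957]
```

```bash
python3 -m pendant '[[0.3,-0.13,0,0,0,0.72,-1],[0.61,-0.24,0,0,0,1.43,-1],[0.92,-0.31,0,0,0,2.15,-1],[1.25,-0.35,0,0,0,2.86,-1],[1.57,-0.36,0,0,0,3.58,-1],[1.9,-0.33,0,0,0,4.3,-1],[2.22,-0.28,0,0,0,5,-1],[2.53,-0.19,0,0,0,5.73,-1],[2.53,-0.19,0,0,0,5.73,-1],[2.53,-0.19,0,0,0,5.73,-1]]' 60
python3 -c "
from h import *
to(np.r_[post(1.2),.139],RP); o=manip.get_obs(); print(post(1.2))
v=o['position'][:2]-H; print(np.linalg.norm(v))
"
```

```text
clock: 26.65
position: [0.4879, 0.1855, 0.142]
ee_rot: [0.815, 0.58, 0.0, -0.001]
ft_force: [3.5, -0.1, 5.9]
grip_width: 0.172
grasp_force: 59.6
row [0.01, -0.02, 0.06, -0.0, -0.02, -8.58] clock 26.65 pos [0.4879 0.1855 0.142 ] q [-0.07  0.22 -0.42  1.84  0.1   1.1  -0.86] F [ 3.5 -0.1  5.9] grip 0.172 59.6
[0.48718339 0.18601776]
0.1622818525516444
```

```bash
python3 -m pendant '[[0.15,-0.07,0,0,0,0.36,-1],[0.3,-0.13,0,0,0,0.72,-1],[0.45,-0.19,0,0,0,1.1,-1],[0.61,-0.24,0,0,0,1.43,-1],[0.76,-0.28,0,0,0,1.8,-1],[0.92,-0.31,0,0,0,2.15,-1],[1.08,-0.33,0,0,0,2.5,-1],[1.08,-0.33,0,0,0,2.5,-1],[1.08,-0.33,0,0,0,2.5,-1],[1.08,-0.33,0,0,0,2.5,-1]]' 60
python3 -c "
from h import *
to(np.r_[post(1.55),.139],RP)
p,d=manip.camera('top'); cv2.imwrite('pics/t9.png',cv2.resize(p[100:300,120:400,::-1],None,fx=2.8,fy=2.8))
"
```

```text
clock: 27.9
position: [0.4893, 0.2419, 0.142]
ee_rot: [0.903, 0.43, -0.001, -0.001]
ft_force: [-2.1, 0.9, 6.8]
grip_width: 0.169
grasp_force: 59.9
row [0.01, -0.01, 0.06, -0.02, -0.02, -11.07] clock 27.9 pos [0.4893 0.2419 0.142 ] q [-0.19  0.27 -0.41  1.78  0.12  1.11 -1.31] F [-2.1  0.9  6.8] grip 0.169 59.9
```

View pics/t9.png

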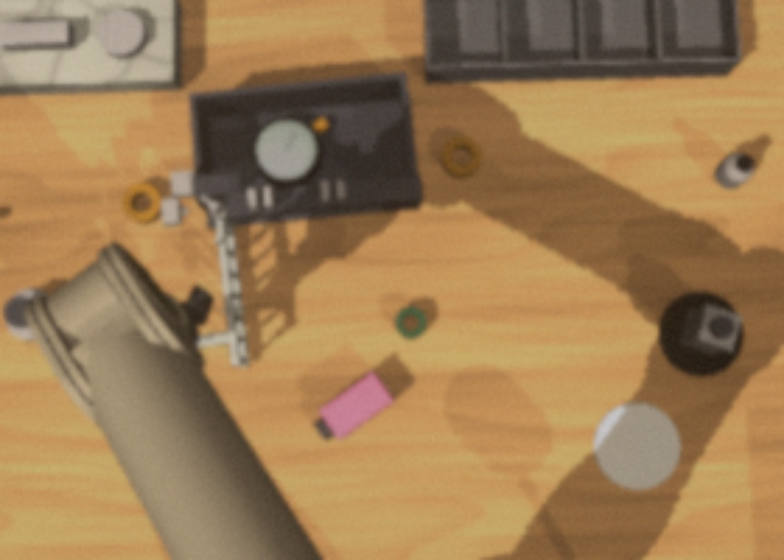

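The top view shows the gate open and square to the pen's front (crop (230,290)). Both pairs of ears are squeezed together ((258,195) and (333,189)), the tin stands on the black mat (720,328), and the other things are in place. The gripper still holds the post, so I'll hand in.

```bash
python3 -c "
from workcell import manip
print(manip.hand_in())"
```

```text
the job is handed in; nothing more can be done
None
```

I handed the job in at about 28 s: the tin stands upright on the black mat, both catches are squeezed, and the gripper is holding the gate about 1.55 rad open; no verdict came back.

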